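# Let a ratcheted sample lift down

## Task

The buffer bottle stands on the raised platform of the small crank lift. Flick the sprung pawl off the ratchet wheel by its upright post so that it stays off, then take the black knob on the crank and ease the drum back slowly, taking two seconds or more, until the platform is fully down. Move the platform only with the crank, keep the bottle standing on it, and leave the small bottles around the lift where they are.

Things in the scene. Friction and masses are not known exactly. Their poses are not given: they have to be found in the camera images.
- lift: Bench lift screwed to the worktop on a 375 x 205 x 12 mm aluminium plate. Origin at worktop height on the drum's vertical axis; x points from drum to platform (its centre at x = 190 mm, 228 mm high guide frame at x = 262), y towards the pawl post, z up. Drum, dark ratchet wheel (92 mm across, top z = 46) and steel crank arm (z = 50 to 58) turn together about the origin.
- post_center (a point): Centre of the pawl's upright steel post, 12 mm thick, free from z = 46 to 96 mm (this point z = 71). In the lift's frame it starts at x = 45, y = 105 mm; flicked off, it rests at x = 14, y = 93: push it along the lift's -x, away from the platform. About 3 N; once the post has moved 17 mm the sprung pawl snaps over by itself and stays off, before that it snaps back.
- pawl (a joint): Angle of the pawl (rad), anticlockwise from above: 0 = nose in the ratchet wheel, the drum cannot go back; 0.75 = fully off, at its stop; it snaps over at 0.375. Its pivot is at x = 45, y = 60 mm of the lift, 45 mm from the post.
- knob_center (a point): Centre of the black crank knob, an upright round grip 19 mm thick and 45 mm tall (z = 58 to 103 mm, this point z = 80), 65 mm from the drum's axis. It turns freely on its pin, so a grasp need not turn with the crank. It starts at 150 degrees about the lift's origin (0 = the lift's x, anticlockwise from above positive) and ends at 250 degrees, passing the side away from the platform.
- drum (a joint): Angle the drum has been let back (rad), anticlockwise from above: 0 = wound up (start), 1.75 = fully back at its stop, platform down. A drag brake holds the drum where it is left; with the pawl off it takes about 2 to 5 N at the knob. With the pawl in, it stops after about 0.05 rad.
- platform: Square aluminium tray 92 x 92 mm with a 12 mm high rim, driven by the drum. Origin at the centre of its underside, z = 82 mm when raised, 32 mm when fully down.
- bottle_center (a point): Centre of the blue buffer bottle with a white cap, 52 mm across, 108 mm tall, loose on the platform (its foot 6 mm above the platform's underside); z axis along the bottle. Not to be touched.
- buffer_bottle: The same bottle; origin at the centre of its underside.
- dropper: Bystander: amber dropper bottle with a black cap, 33 mm across, 62 mm tall, on the worktop on the lift's -y side; origin at the centre of its underside.
- vial_amber: Bystander: slim amber vial with a black cap, 21 mm across, 60 mm tall, on the lift's -y side; origin at the centre of its underside.
- pink_bottle: Bystander: pink bottle with a white cap, 37 mm across, 86 mm tall, on the lift's +y side beside the platform; origin at the centre of its underside.
Not all that is in view belongs to the job. Leave any orange or yellow look-alike of the buffer_bottle alone.

How it is judged:
By the outcome, as a careful person would: the job done as asked, in the order asked, and still so for the second after the job is handed in, with the robot touching nothing.
It also fails if it takes over 53 s, if anything falls off the work surface, if the arm or the gripper's body presses on something with over 40 N, if the wrist force passes 120 N, or if a joint passes its speed limit or range.

## Robot

A 6-joint arm with a two-finger parallel gripper is mounted at the origin on a cart in front of the work surface, level with it; the furniture and walls round the work are solid. World frame = base frame: x ahead of the robot, y to its left, z up, the work surface at z = 0. Lengths are in m, angles in rad, forces in N, time in s.
With the tool pointing down it reaches from about 0.425 to 0.925 m from the base axis. Payload 12.5 kg.
Tool frame: the origin (TCP) lies between the finger pads; the fingertips stand 14 mm ahead of it and the grasp point (between the pads) lies 5 mm behind it; z points along the fingers, y is the line along which they close (so a half turn about z gives the same grasp; the last joint's range is limited). The gripper opens to 85 mm and grips with 20 to 120 N. Pads are 22 mm wide; open, the fingers measure 114 mm over their backs; the gripper's body (76 mm by 85 mm) begins 54 mm behind the grasp point. The pads swing forward as they close: fully open they stand 13 mm farther back than shut.
Start: joints at [-1.247, 0.491, 1.559, -0, 1.092, -0.106], TCP at [0.26, -0.568, 0.245] pointing down, gripper open.
Joint ranges: [-3.1, 3.1], [-0.84, 2.19], [0.05, 2.79], [-1.13, 4.28], [0.06, 2.93], [-2.69, 2.69]. Speed limits (rad/s): [2.22, 2.22, 2.79, 3.14, 3.14, 3.14].

## Interface

Orientations are given as a rotation vector (axis times angle).
In Python, from workcell import readout, read_camera, camera_model, job gives the robot as it stands. The module is installed in compiled form; this text tells all that it offers.
- The arm moves only by the shell command python3 -m creep 'ROWS' [FORCE]. ROWS is JSON, a list of rows, each a list of 7 numbers: the turn, a rotation vector about the tool's x, y, z in rad, then the shift along the tool's x, y, z in mm, then the opening, from 0 (shut) to 1 (fully open). In form: [[ax, ay, az, x, y, z, jaw], ...]. A call has 1 to 8 rows; each row shifts and turns the commanded pose from where the row before left it, along the tool's axes as they then stand; what a row does not reach is not made up. A row lasts 1/8 s, in which the tool goes at most 62.5 mm and 10.7 degrees, less where a joint would pass 70% of its speed; a pose out of reach is approached as far as the arm can. A call is refused whole if a number of a shift passes 62.5 or a number of a turn 0.188, either way. A call with a gripper value outside its range is refused whole. The fingers move at their own pace and stop on an object; FORCE is the grip in N (left out, the last holds). Time passes only in rows, so rows that do not move let the fingers close. It gives the time, the measured TCP pose, the force, the opening and the grip force at its end, in the units of the state.
- readout.sense(): the state, without advancing time (a new reading comes with each control period).
- read_camera(name): name is "scene" or "top" or "wrist"; returns the picture (480x640x3 uint8, red, green, blue); there is no depth.
- camera_model(name): a dict with "mtx" (3x3 intrinsics, pixels), "rvec" (rotation vector, rad) and "tvec" (3), from world to camera coordinates, as OpenCV has them; the wrist camera has in their place "hand_eye" (4x4, takes a point from camera to tool coordinates, whose origin is the TCP and whose axes are the flange's). Camera axes: x right, y down, z forward; pixel columns grow to the right and rows downward; lengths in m; the calibration is good to about 2 mm. A picture is of the moment at which its call begins: read the wrist's pose just before it. camera_model takes no time and is no camera call.
- job.close_job(): hands the job in; it is judged then, once.
The state is a dict: "time": time; "q": joint angles; "qvel": joint speeds; "tau": joint torques, N m; "position": TCP position; "tcp_rot": TCP orientation; "contact_force": force on the tool from outside, world axes, zero at the start; "wrist_torque": the same for the moment, N m; "width": finger opening in m; "grasp_force": force on a finger pad.
Only numpy, scipy, OpenCV 4.12 (cv2) and the standard library are available. Lean on these libraries where they do the work, as an engineer would, in place of code of your own. Each camera call takes 0.05 s, during which the arm holds its last target. There are 200 camera calls.

## Working session

There is one attempt and no reset: what is moved stays moved. The work goes in short steps, Python scripts to look and compute and a shell command to move; the robot and the scene stay as the last step left them, time stands still between calls to the robot, and variables do not carry over. Pictures are saved under pics/ and viewed, at most 10 in all, crops included, and the job is handed in when it is done.

```bash
mkdir -p pics; cat > h.py <<'E'
import numpy as np, cv2
from workcell import readout, read_camera, camera_model, job
def ray(name,uv):
    m=camera_model(name); R=cv2.Rodrigues(np.array(m["rvec"],float))[0]; t=np.array(m["tvec"],float).ravel()
    d=R.T@np.linalg.inv(np.array(m["mtx"]))@np.array([uv[0],uv[1],1.]); return -R.T@t,d
def onz(name,uv,z):
    o,d=ray(name,uv); return o+d*(z-o[2])/d[2]
def proj(name,P):
    m=camera_model(name); return cv2.projectPoints(np.array(P,float).reshape(-1,1,3),np.array(m["rvec"],float),np.array(m["tvec"],float),np.array(m["mtx"],float),None)[0].reshape(-1,2)
def save(name,f):
    im=read_camera(name); cv2.imwrite("pics/"+f,im[:,:,::-1]); return im
E
python3 - <<'E'
from h import *
save("top","top.png");save("scene","scene.png")
for n in("top","scene"):
    print(n,ray(n,(320,240)))
s=readout.sense();print(s["position"],s["tcp_rot"],s["width"],s["time"])
E
```

```text
top (array([ 0.55693191, -0.16321065,  1.06134157]), array([ 0.04199639,  0.0176496 , -0.99903623]))
scene (array([0.10694399, 0.55882534, 0.92641677]), array([ 0.42281489, -0.6120845 , -0.66833527]))
[ 0.2604006  -0.5679556   0.24478372] [-3.06834768e+00 -6.69746711e-01  1.20692618e-04] 0.08524000586925858 0.1
```

View pics/top.png

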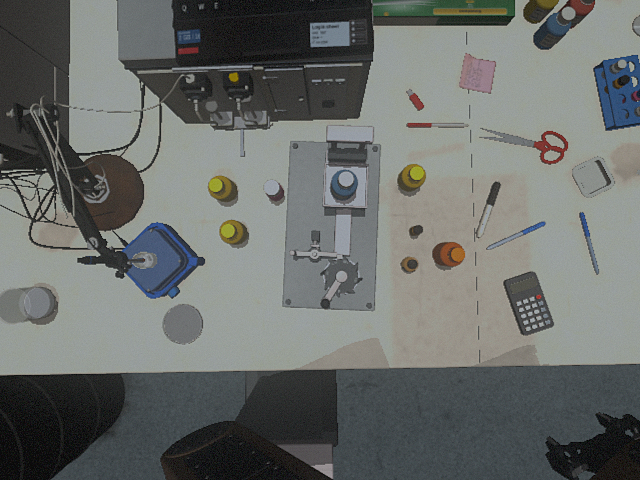

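View pics/scene.png

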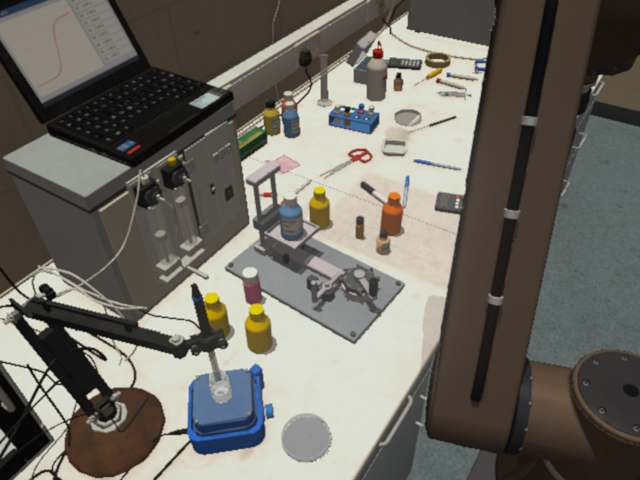

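Both views show the lift: bottle at top (344,182), the drum around (341,278), the knob near (326,303) and the pawl near (297,253). Next I'll take one close crop to confirm.

```bash
python3 - <<'E'
from h import *
im=cv2.imread("pics/top.png")[130:320,275:390]
a=cv2.resize(im[95:],None,fx=6,fy=6,interpolation=cv2.INTER_CUBIC)
cv2.imwrite("pics/crop.png",a); print(a.shape)
# plate mask
im=cv2.imread("pics/top.png")
for uv in [(291,142),(380,145),(374,311),(283,306)]: print(onz("top",uv,.012))
print("scene plate")
for uv in [(226,268),(287,224),(404,289),(352,340)]: print(onz("scene",uv,.012))
E
```

```text
(570, 690, 3)
[ 0.82460266 -0.08412956  0.012     ]
[ 0.81192412 -0.28471684  0.012     ]
[ 0.44104677 -0.26050836  0.012     ]
[ 0.4560982  -0.05899821  0.012     ]
scene plate
[ 0.81975501 -0.07886137  0.012     ]
[ 0.79130863 -0.28522517  0.012     ]
[ 0.43411548 -0.24068391  0.012     ]
[ 0.45941989 -0.05568488  0.012     ]
```

View pics/crop.png

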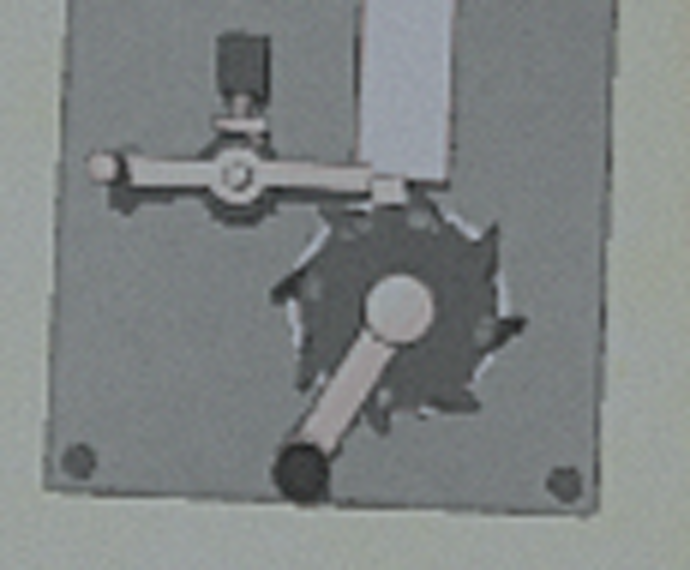

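The crop shows the hub at crop pixel (400,308), knob top (302,470), pawl pivot (238,175) and post top (105,163). This matches the description. Candidates for the buffer bottle are the blue one (344,182), yellow ones at (412,178), (221,187) and (233,232), and an orange one (450,254). I choose the blue one on the platform.

```bash
cat >> h.py <<'E'
def fit():
    L=[((0,0),(400,308),.060),((45,60),(238,175),.05),((45,105),(105,163),.096),((65*np.cos(np.radians(150)),65*np.sin(np.radians(150))),(302,470),.103)]
    A=np.array([l[0] for l in L])/1000; B=np.array([onz("top",(275+(u+.5)/6-.5,225+(v+.5)/6-.5),z)[:2] for _,(u,v),z in L])
    ca,cb=A.mean(0),B.mean(0); a=A-ca;b=B-cb
    th=np.arctan2((a[:,0]*b[:,1]-a[:,1]*b[:,0]).sum(),(a*b).sum())
    R=np.array([[np.cos(th),-np.sin(th)],[np.sin(th),np.cos(th)]]); t=cb-R@ca
    return R,t,th,B-(A@R.T+t)
E
python3 - <<'E'
from h import *
R,t,th,res=fit();print(t,th,res*1000)
f=lambda x,y:R@np.array([x,y])/1000+t
c=np.array([[f(x,y) for x,y in [(0,0),(45,105),(14,93),(190,0),(262,0),(-56.3,32.5)]]]);print(c)
m=np.array([f(x,y) for x,y in [(45,105)]])
print(proj("scene",[[*f(45,105),.096],[*f(-56.3,32.5),.103]]),proj("top",[[*f(190,0),.2]]))
# plate yaw
print(np.arctan2(-.0841+.0590,.8246-.4561),np.arctan2(-.2847+.2605,.8119-.4410))
s=readout.sense();print(cv2.Rodrigues(np.array(s["tcp_rot"]))[0].round(3))
print(onz("top",(449,254),.08),onz("top",(410,265),.06),onz("top",(274,188),.086),onz("top",(233,230),.1))
E
```

```text
[ 0.52207151 -0.1893189 ] -0.07043068169064608 [[-0.4090437   0.44582503]
 [-1.05742957  0.34770196]
 [ 0.33457622 -0.42015085]
 [ 1.13189705 -0.37337614]]
[[[ 0.52207151 -0.1893189 ]
  [ 0.57434906 -0.08774598]
  [ 0.54258144 -0.09753468]
  [ 0.71160046 -0.20268967]
  [ 0.78342196 -0.20775649]
  [ 0.4681982  -0.1529375 ]]]
[[313.13385077 280.88857721]
 [373.22464761 278.89585286]] [[348.1442464  175.19086032]]
-0.0680089292666783 -0.06515434507827862
[[ 0.909  0.417 -0.   ]
 [ 0.417 -0.909  0.001]
 [ 0.    -0.001 -1.   ]]
[ 0.56279864 -0.41264731  0.08      ] [ 0.54153652 -0.3348646   0.06      ] [ 0.70925216 -0.0521002   0.086     ] [0.62221162 0.03254991 0.1       ]
```

```bash
python3 -m creep '[[0,0,0,30,-16,0,0],[0,0,0,43,-24,0,0],[0,0,0,43,-24,0,0],[0,0,0,43,-24,0,0],[0,0,0,43,-24,0,0],[0,0,0,43,-24,0,0],[0,0,0,43,-24,0,0],[0,0,0,43,-24,0,0]]' 40
python3 -m creep '[[0,0,0,43,-24,0,0],[0,0,0,43,-24,0,0],[0,0,0,43,-24,0,0],[0,0,0.125,0,0,0,0],[0,0,0.125,0,0,0,0],[0,0,0.125,0,0,0,0],[0,0,0.125,0,0,0,0],[0,0,0,0,0,0,0]]'
cat >> h.py <<'E'
def rel(x,y,z):
    "tool-axis mm from present TCP to lift point (mm)"
    R,t,th,_=fit(); s=readout.sense(); T=cv2.Rodrigues(np.array(s["tcp_rot"]))[0]
    p=np.array([*(R@np.array([x,y])/1000+t),z/1000]); return (T.T@(p-np.array(s["position"]))*1000).round(1)
def where():
    R,t,th,_=fit(); s=readout.sense(); p=np.array(s["position"]);T=cv2.Rodrigues(np.array(s["tcp_rot"]))[0]
    print("t",s["time"],"lift",(R.T@(p[:2]-t)*1000).round(1),"z",(p[2]*1000).round(1),"yaw",np.arctan2(T[1,0],T[0,0])-th,"tilt",T[:,2].round(3),"q",np.round(s["q"],2),"w",s["width"],"F",np.round(s["contact_force"],1),s["grasp_force"])
E
python3 -c "
from h import *
where();print(rel(85,108,90))"
```

```text
time: 1.1
position: [0.4854, -0.2616, 0.2451]
tcp_rot: [-3.069, -0.67, 0.0]
contact_force: [0.3, 0.0, 0.2]
width: 0.0001
grasp_force: 0.0
time: 2.1
position: [0.5719, -0.1437, 0.245]
tcp_rot: [-3.14, 0.109, 0.001]
contact_force: [-0.3, -0.5, -0.7]
width: -0.0
grasp_force: 0.0
t 2.1 lift [46.5 49. ] z 245.0 yaw 0.0010525068638112811 tilt [-0.  0. -1.] q [-0.36  0.44  1.65 -0.    1.05  1.28] w -3.620590169334855e-05 F [-0.3 -0.5 -0.7] 0.0
[ 38.7 -59.  155. ]
```

```bash
python3 -m creep '[[0,0,0,19,-26,0,0],[0,0,0,20,-26,0,0],[0,0,0,0,0,30,0],[0,0,0,0,0,40,0],[0,0,0,0,0,40,0],[0,0,0,0,0,35,0],[0,0,0,0,0,20,0],[0,0,0,0,0,4,0]]'
python3 - <<'E'
from h import *
where()
im=save("scene","x.png"); a=cv2.resize(im[190:350,220:420,::-1],None,fx=3.5,fy=3.5,interpolation=cv2.INTER_CUBIC); cv2.imwrite("pics/c2.png",a)
E
```

```text
time: 3.1
position: [0.6139, -0.0946, 0.0749]
tcp_rot: [-3.139, 0.107, 0.004]
contact_force: [0.7, 0.0, 0.4]
width: 0.0002
grasp_force: 0.0
t 3.1 lift [ 85. 101.] z 74.9 yaw 0.0025537771206808058 tilt [-0.002  0.001 -1.   ] q [-0.26  0.69  1.71 -0.    0.74  1.38] w 0.00016000375315254408 F [0.7 0.  0.4] 0.0
```

View pics/c2.png

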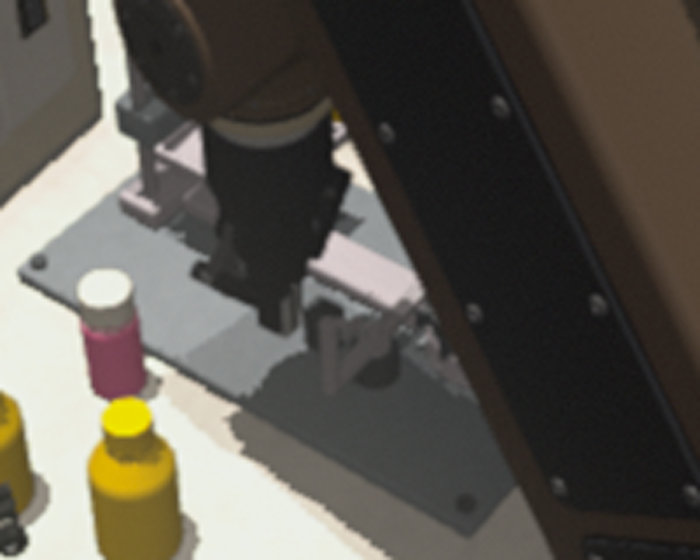

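The shut fingers at (280,310) stand on the platform side of the post at (330,350), so I'll push along -x.

```bash
python3 -m creep '[[0,0,0,-12,0,0,0],[0,0,0,-10,0,0,0],[0,0,0,-6,0,0,0],[0,0,0,-5,0,0,0]]'; python3 -m creep '[[0,0,0,-6,0,0,0],[0,0,0,-5,0,0,0],[0,0,0,-3,0,0,0],[0,0,0,-2,0,0,0],[0,0,0,0,0,0,0]]'
python3 -c "
from h import *
where()"
```

```text
time: 3.65
position: [0.5824, -0.0923, 0.0772]
tcp_rot: [3.139, -0.111, 0.006]
contact_force: [3.4, 1.9, 0.6]
width: -0.0003
grasp_force: 1.5
time: 4.28
position: [0.5653, -0.0911, 0.0761]
tcp_rot: [-3.14, 0.11, 0.001]
contact_force: [-0.2, 0.5, 0.2]
width: -0.0001
grasp_force: 0.0
t 4.275 lift [ 36.2 101. ] z 76.1 yaw 0.00020180949841576423 tilt [-0.001  0.    -1.   ] q [-0.28  0.64  1.84 -0.    0.66  1.37] w -7.881681158405467e-05 F [-0.2  0.5  0.2] 0.0
```

The force was 3.4 N, then dropped to zero, so the pawl has snapped over. Next I'll retreat, rise and go above the knob.

```bash
python3 -m creep '[[0,0,0,15,0,0,0],[0,0,0,5,0,-30,0],[0,0,0,0,0,-50,0],[0,0,0,0,0,-30,0.6],[0,0,0,-37,23,0,0.6],[0,0,0,-37,23,0,0.6],[0,0,0,-38,23,0,0.6],[0,0,0,0,0,0,0.6]]'
python3 - <<'E'
from h import *
where();print(rel(-56.3,32.5,80))
s=readout.sense();H=np.array(camera_model("wrist")["hand_eye"]);T=cv2.Rodrigues(np.array(s["tcp_rot"]))[0];p=np.array(s["position"])
im=save("wrist","w1.png"); K=np.array(camera_model("wrist")["mtx"])
R,t,th,_=fit()
for x,y,z in [(-56.3,32.5,103),(14,93,96),(45,105,96),(0,0,60)]:
    P=np.array([*(R@np.array([x,y])/1000+t),z/1000]); q=T.T@(P-p); c=np.linalg.inv(H)@np.append(q,1); print((K@c[:3]/c[2])[:2])
E
```

```text
time: 5.28
position: [0.4671, -0.1543, 0.1865]
tcp_rot: [-3.139, 0.114, 0.001]
contact_force: [1.3, -0.1, 0.5]
width: 0.0513
grasp_force: 0.0
t 5.275 lift [-57.3  31.1] z 186.5 yaw -0.0019767083145072056 tilt [-0.001  0.    -1.   ] q [-0.45  0.38  1.95 -0.    0.81  1.19] w 0.05129173953604853 F [ 1.3 -0.1  0.5] 0.0
[  1.1  -1.4 106.5]
[315.08223831 256.42562422]
[191.01620847 115.7248985 ]
[159.94635004  47.06638266]
[371.29381152 140.24098279]
```

View pics/w1.png

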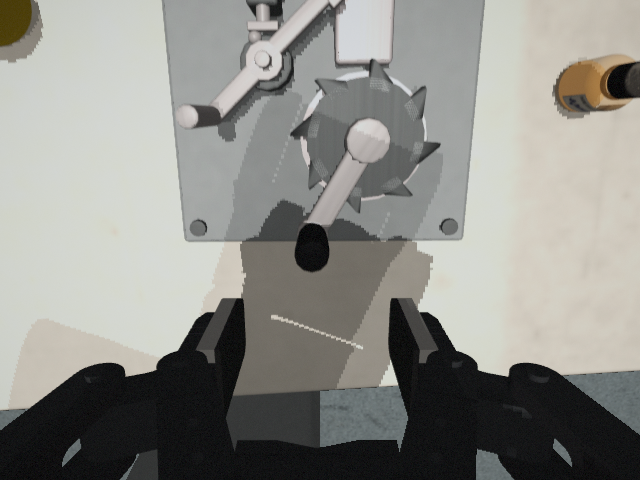

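The wrist view shows the pawl off, with the post at (190,117), and the knob at (312,253) within 1 mm of the prediction. I'll descend and grasp it.

```bash
python3 -m creep '[[0,0,0,1,-2,20,0.6],[0,0,0,0,0,35,0.6],[0,0,0,0,0,30,0.6],[0,0,0,0,0,15,0.6],[0,0,0,0,0,4,0.6],[0,0,0,0,0,0,0.2],[0,0,0,0,0,0,0],[0,0,0,0,0,0,0]]' 40
python3 -m creep '[[0,0,0,0,0,0,0],[0,0,0,0,0,0,0]]'
python3 - <<'E'
from h import *
where()
# arc displacements in lift axes -> tool (x, -y), from 150 to 252 deg in 36 rows
a=np.radians(np.linspace(150,252,37)); d=np.diff(65*np.c_[np.cos(a),-np.sin(a)],axis=0)
print(d.round(1).tolist())
E
```

```text
time: 6.32
position: [0.4706, -0.1519, 0.0832]
tcp_rot: [3.139, -0.11, 0.003]
contact_force: [-0.4, -0.7, 6.3]
width: 0.0169
grasp_force: 39.1
time: 6.58
position: [0.4706, -0.1519, 0.0831]
tcp_rot: [3.139, -0.11, 0.003]
contact_force: [-0.8, 1.2, 6.6]
width: 0.0171
grasp_force: 39.2
t 6.575 lift [-54.   33.7] z 83.1 yaw 0.00015651430235678887 tilt [ 0.002 -0.001 -1.   ] q [-0.45  0.55  2.03 -0.    0.56  1.2 ] w 0.017073072610723758 F [-0.8  1.2  6.6] 39.20509593197437
[[-1.5, 2.8], [-1.4, 2.9], [-1.3, 3.0], [-1.1, 3.0], [-1.0, 3.1], [-0.8, 3.1], [-0.6, 3.1], [-0.5, 3.2], [-0.3, 3.2], [-0.2, 3.2], [-0.0, 3.2], [0.1, 3.2], [0.3, 3.2], [0.5, 3.2], [0.6, 3.2], [0.8, 3.1], [0.9, 3.1], [1.1, 3.0], [1.2, 3.0], [1.4, 2.9], [1.5, 2.8], [1.7, 2.8], [1.8, 2.7], [1.9, 2.6], [2.0, 2.5], [2.2, 2.4], [2.3, 2.3], [2.4, 2.2], [2.5, 2.0], [2.6, 1.9], [2.7, 1.8], [2.8, 1.6], [2.8, 1.5], [2.9, 1.4], [3.0, 1.2], [3.0, 1.1]]
```

```bash
python3 -m creep '[[0,0,0,-1.5,2.8,0,0],[0,0,0,-1.4,2.9,0,0],[0,0,0,-1.3,3,0,0],[0,0,0,-1.1,3,0,0],[0,0,0,-1,3.1,0,0],[0,0,0,-0.8,3.1,0,0],[0,0,0,-0.6,3.1,0,0],[0,0,0,-0.5,3.2,0,0]]'
python3 -c "
from h import *
where()"
```

```text
time: 7.58
position: [0.4608, -0.1753, 0.0831]
tcp_rot: [3.139, -0.111, 0.003]
contact_force: [1.6, 2.8, 6.8]
width: 0.0172
grasp_force: 39.3
t 7.575 lift [-62.1   9.6] z 83.1 yaw -3.7610683897987274e-05 tilt [ 0.002 -0.001 -1.   ] q [-0.5   0.55  2.03  0.    0.55  1.14] w 0.017205719705591694 F [1.6 2.8 6.8] 39.319986544500125
```

Forces are low and it tracks the arc, so I'll continue.

```bash
python3 -m creep '[[0,0,0,-0.3,3.2,0,0],[0,0,0,-0.2,3.2,0,0],[0,0,0,0,3.2,0,0],[0,0,0,0.1,3.2,0,0],[0,0,0,0.3,3.2,0,0],[0,0,0,0.5,3.2,0,0],[0,0,0,0.6,3.2,0,0],[0,0,0,0.8,3.1,0,0]]'
python3 -m creep '[[0,0,0,0.9,3.1,0,0],[0,0,0,1.1,3,0,0],[0,0,0,1.2,3,0,0],[0,0,0,1.4,2.9,0,0],[0,0,0,1.5,2.8,0,0],[0,0,0,1.7,2.8,0,0],[0,0,0,1.8,2.7,0,0],[0,0,0,1.9,2.6,0,0]]'
python3 -c "
from h import *
where()"
```

```text
time: 8.57
position: [0.4607, -0.2008, 0.0831]
tcp_rot: [3.139, -0.111, 0.002]
contact_force: [0.7, 3.1, 7.1]
width: 0.0166
grasp_force: 39.3
time: 9.57
position: [0.4705, -0.2243, 0.0831]
tcp_rot: [3.139, -0.111, 0.002]
contact_force: [1.1, 4.8, 7.9]
width: 0.0164
grasp_force: 39.4
t 9.575 lift [-49.  -38.6] z 83.1 yaw -5.1029789188777874e-05 tilt [ 0.001 -0.    -1.   ] q [-0.57  0.58  1.96  0.    0.6   1.07] w 0.01641578805664913 F [1.1 4.8 7.9] 39.36575764460315
```

```bash
python3 -m creep '[[0,0,0,2,2.5,0,0],[0,0,0,2.2,2.4,0,0],[0,0,0,2.3,2.3,0,0],[0,0,0,2.4,2.2,0,0],[0,0,0,2.5,2,0,0],[0,0,0,2.6,1.9,0,0],[0,0,0,2.7,1.8,0,0],[0,0,0,2.8,1.6,0,0]]'
python3 -c "
from h import *
where()"
```

```text
time: 10.58
position: [0.4885, -0.2422, 0.0831]
tcp_rot: [3.14, -0.11, 0.001]
contact_force: [-0.8, 2.9, 7.7]
width: 0.017
grasp_force: 39.4
t 10.575 lift [-29.8 -55.1] z 83.1 yaw 0.0001287412530858456 tilt [ 0. -0. -1.] q [-0.58  0.6   1.9   0.    0.64  1.06] w 0.017002266415502326 F [-0.8  2.9  7.7] 39.3778761816651
```

```bash
python3 -m creep '[[0,0,0,2.8,1.5,0,0],[0,0,0,2.9,1.4,0,0],[0,0,0,2,0.8,0,0],[0,0,0,0,0,0,0]]'
python3 -c "
from h import *
where()"
python3 -m creep '[[0,0,0,1.5,0.5,0,0],[0,0,0,1.5,0.5,0,0],[0,0,0,0,0,0,0]]'
python3 -c "
from h import *
where()"
```

```text
time: 11.08
position: [0.4961, -0.2466, 0.0831]
tcp_rot: [3.139, -0.11, 0.001]
contact_force: [-1.0, 2.2, 6.7]
width: 0.017
grasp_force: 39.3
t 11.075 lift [-21.9 -59. ] z 83.1 yaw 0.00015937687554469504 tilt [ 0.001 -0.    -1.   ] q [-0.58  0.61  1.88  0.    0.65  1.06] w 0.016994457653303936 F [-1.   2.2  6.7] 39.32897916529342
time: 11.45
position: [0.4987, -0.2478, 0.0831]
tcp_rot: [3.14, -0.11, 0.0]
contact_force: [-2.7, 2.2, 7.0]
width: 0.017
grasp_force: 39.4
t 11.45 lift [-19.2 -59.9] z 83.1 yaw 9.362581974521611e-05 tilt [ 0. -0. -1.] q [-0.58  0.61  1.88  0.    0.65  1.06] w 0.016957927807400647 F [-2.7  2.2  7. ] 39.44466241014055
```

```bash
python3 -m creep '[[0,0,0,1.5,0.5,0,0],[0,0,0,1.5,0.5,0,0],[0,0,0,0,0,0,0]]'
python3 -m creep '[[0,0,0,1.5,0.5,0,0],[0,0,0,0,0,0,0]]'
python3 -c "
from h import *
where()"
```

```text
time: 11.82
position: [0.4991, -0.2479, 0.0829]
tcp_rot: [-3.137, 0.11, 0.009]
contact_force: [-14.9, 4.4, 17.3]
width: 0.0173
grasp_force: 40.3
time: 12.08
position: [0.4994, -0.248, 0.0829]
tcp_rot: [-3.136, 0.11, 0.013]
contact_force: [-23.1, 6.3, 21.0]
width: 0.0169
grasp_force: 40.8
t 12.075 lift [-18.5 -60.1] z 82.9 yaw 0.0006232227488594533 tilt [-0.008  0.004 -1.   ] q [-0.58  0.62  1.87 -0.    0.67  1.06] w 0.016896087978493495 F [-23.1   6.3  21. ] 40.762572232430614
```

The crank is firmly at its stop. I'll relax the push, let go and rise.

```bash
python3 -m creep '[[0,0,0,-2.5,-0.8,0,0],[0,0,0,0,0,0,0.2],[0,0,0,0,0,0,0.45],[0,0,0,0,0,0,0.45],[0,0,0,0,0,-10,0.45],[0,0,0,0,0,-30,0.45],[0,0,0,0,0,-40,0.45],[0,0,0,0,0,-40,0.45]]'
python3 -m creep '[[0,0,0,-20,0,-30,0.45],[0,0,0,-20,30,0,0.45],[0,0,0,0,50,0,0.45],[0,0,0,0,60,0,0.45],[0,0,0,0,60,0,0.45],[0,0,0,0,60,0,0.45],[0,0,0,0,30,0,0.45],[0,0,0,0,0,0,0.45]]'
python3 - <<'E'
from h import *
where()
im=save("top","t2.png"); a=cv2.resize(im[120:320,270:470,::-1],None,fx=3,fy=3,interpolation=cv2.INTER_CUBIC); cv2.imwrite("pics/t2c.png",a)
im=save("scene","s2.png"); cv2.imwrite("pics/s2c.png",cv2.resize(im[150:350,200:450,::-1],None,fx=3,fy=3))
E
```

```text
time: 13.08
position: [0.5007, -0.2487, 0.2041]
tcp_rot: [3.139, -0.11, 0.0]
contact_force: [-0.0, 0.3, -0.2]
width: 0.0385
grasp_force: 0.0
time: 14.08
position: [0.4397, -0.5369, 0.2321]
tcp_rot: [3.139, -0.114, -0.0]
contact_force: [0.7, 0.3, -0.1]
width: 0.0383
grasp_force: 0.0
t 14.075 lift [ -57.8 -352.5] z 232.1 yaw -0.0019629712982334457 tilt [-0. -0. -1.] q [-0.98  0.6   1.39 -0.    1.15  0.66] w 0.03826187481870714 F [ 0.7  0.3 -0.1] 0.0
```

View pics/t2c.png

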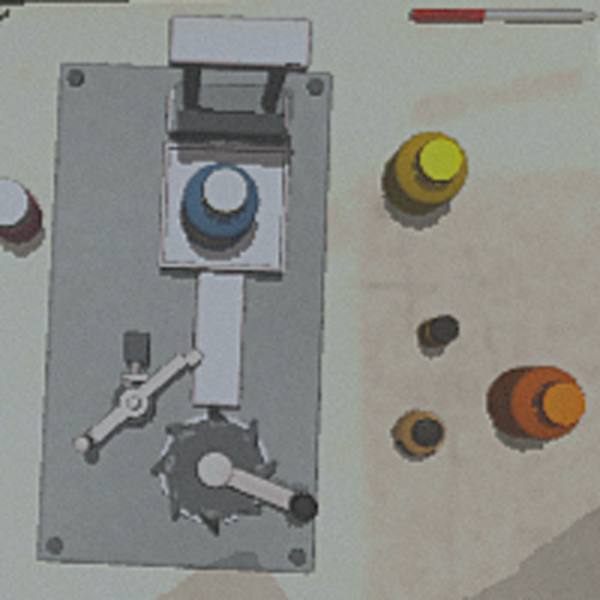

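View pics/s2c.png

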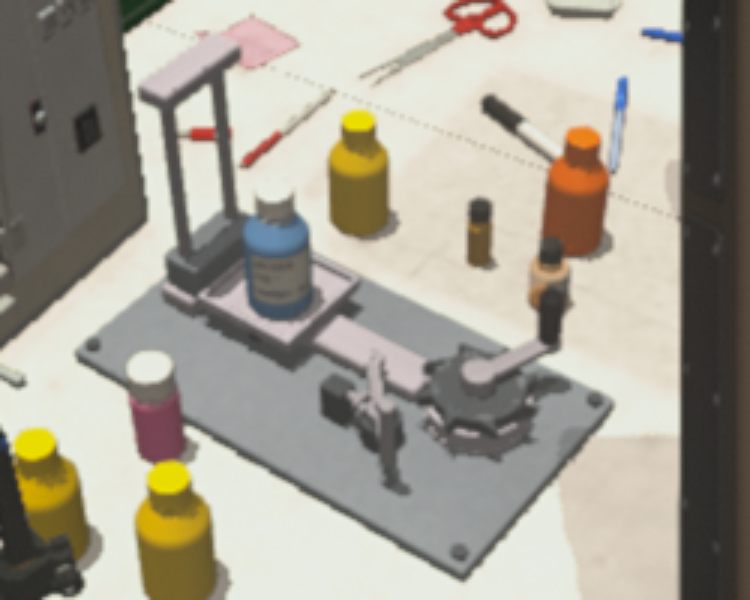

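The pictures show the platform down with the blue bottle upright at (278,255) in the scene crop. The pawl is off, the crank is at its stop and the bystanders haven't moved.

```bash
python3 -c "
from h import *
p=onz('top',(270+303/3,120+506/3),.103);R,t,th,_=fit();l=R.T@(p[:2]-t);print(l,np.degrees(np.arctan2(l[1],l[0]))%360)
print(job.close_job())"
```

```text
[-0.02179855 -0.05967332] 249.93285145544257
the job is handed in; nothing more can be done
None
```

The job is handed in: the pawl is flicked off and stays off, and the platform was eased fully down with the crank over about 5 s (knob at 250°). The bottle is still standing on the platform, and the small bottles look unmoved.

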